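# Show the workmate which socket goes where

## Robot

A 6-joint arm with a two-finger parallel gripper is mounted at the origin on a cart in front of the work surface, level with it; the furniture and walls round the work are solid. World frame = base frame: x ahead of the robot, y to its left, z up, the work surface at z = 0. Lengths are in m, angles in rad, forces in N, time in s.
With the tool pointing down it reaches from about 0.3 to 0.85 m from the base axis. Payload 5.4 kg.
Tool frame: the origin (TCP) lies midway between the tips of the shut fingers; the grasp point (between the pads) lies 19 mm behind it; z points along the fingers, y is the line along which they close (so a half turn about z gives the same grasp; the last joint's range is limited). The gripper opens to 85 mm and grips with 20 to 120 N. Pads are 22 mm wide; open, the fingers measure 114 mm over their backs; the gripper's body (76 mm by 85 mm) begins 54 mm behind the grasp point. The pads swing forward as they close: fully open they stand 13 mm farther back than shut.
Start: joints at [1.074, 0.158, 1.597, -0, 1.386, -0.21], TCP at [0.163, 0.551, 0.231] pointing down, gripper open.
Joint ranges: [-2.91, 2.91], [-0.94, 2.29], [0.18, 2.7], [-1.29, 4.43], [0.17, 2.64], [-3, 3]. Speed limits (rad/s): [2.57, 2.57, 3.14, 3.14, 3.14, 3.14].

## Interface

Orientations are given as a unit quaternion [x, y, z, w].
In Python, from plant import r gives the robot as it stands. The module is installed in compiled form; this text tells all that it offers.
- The arm moves only by the shell command python3 -m handwheel 'ROWS'. ROWS is JSON, a list of rows, each a list of 7 numbers: the turn, a rotation vector about the tool's x, y, z in degrees, then the shift along the tool's x, y, z in mm, then the finger opening in mm, from 0 to 85.4. A call has 1 to 5 rows; each row is the pose to reach, as a shift and turn from the pose commanded when the call began, along the tool's axes at that moment; what a row does not reach only later rows make up. A row lasts 1/12 s, in which the tool goes at most 41.7 mm and 7.16 degrees, less where a joint would pass 70% of its speed; a pose out of reach is approached as far as the arm can. A call with a gripper value outside its range is refused whole. The fingers move at their own pace and stop on an object; the grip force is fixed at half the most. Time passes only in rows, so rows that repeat a pose let the fingers close. It gives the time, the measured TCP pose, the force, the opening and the grip force at its end, in the units of the state.
- r.get_state(): the state, without advancing time (a new reading comes with each control period).
- r.read_camera(name): name is "scene" or "top"; returns a dict with "image" (480x640x3 uint8, red, green, blue), "mtx" (3x3 intrinsics, pixels), "eye" and "attitude" of the camera in the world. Camera axes: x right, y up, looking along -z (the intrinsics and any distortion apply to the point x, -y, -z); pixel columns grow to the right and rows downward; lengths in m; the calibration is good to about 2 mm. A picture is of the moment at which its call begins. There is no depth.
- r.close_job(): hands the job in; it is judged then, once.
Trained networks look in a picture, given as the dict that the camera call returned (one of the last four; its "shot" number tells which), for a name from the list of things; names that differ only in an ending like _2 or _b are one class to them, and where a whole thing is asked for, a point or a joint stands for the part that bears it (a point fixed in the world has none). Each returns a list of dicts, best first, with "conf" (0 to 1); they miss things now and then, are a little off and sometimes report something else, mostly with a low value. They report only what shows in the picture. A call takes as long as a camera call. They do not tell look-alikes from the thing itself.
- r.boxes_of(picture, target): "point" ([column, row] in pixels, amid what is visible of it).
- r.pinpoint(picture, target): "point" ([column, row] in pixels: a listed point, or the origin of a listed thing).
The state is a dict: "t": time; "q": joint angles; "joint_velocities": joint speeds; "effort": joint torques, N m; "tcp_pos": TCP position; "orientation": TCP orientation; "force": force on the tool from outside, world axes, zero at the start; "moment": the same for the moment, N m; "gripper_width": finger opening in m; "grip_force": force on a finger pad.
Only numpy, scipy, OpenCV 4.12 (cv2) and the standard library are available. Lean on these libraries where they do the work, as an engineer would, in place of code of your own. Each camera call takes 0.05 s, during which the arm holds its last target. There are 200 camera calls.

## Task

One wrench socket is missing from the socket rail. Show your workmate what to put back and where, without touching anything: point straight down at the short wide socket that stands loose on the bench (the match of those on the rail, not the tall one or the narrow one), with the fingertips a few centimetres above its middle, and stay there for two seconds; then point in the same way at the empty clip on the rail for two seconds and finish still pointing there. Travel well above things in between, and bring the fingertips down over no other socket.

Things in the scene. Friction and masses are not known exactly. Their poses are not given: they have to be found in the camera images.
- short_socket_top (a point): centre of the upper rim of the short wide steel wrench socket standing loose on the bench: 46 mm across, 50 mm tall, upright, hexagonal mouth up (this point is 50 mm above the bench). The same kind as the three sockets on the rail. z is up
- deep_socket_top (a point): centre of the upper rim of the tall socket standing loose on the bench: 46 mm across, 100 mm tall, hexagonal mouth up. Not the wanted one. z is up
- narrow_socket_top (a point): centre of the upper rim of the narrow socket standing loose on the bench: 28 mm across, 50 mm tall, hexagonal mouth up. Not the wanted one. z is up
- rail: fixed dark steel channel rail on the bench, 320 mm long (along its y), 50 mm wide, 10 mm high, with four black plastic clips in a row on it, 72 mm apart; three carry a socket, one is empty, in any order. Origin: centre of its underside; z up. Other things that stand on the bench near the work are at most 110 mm tall
- clip_empty_top (a point): top centre of the bare square steel post (19 mm wide, 22 mm tall) of the empty clip on the rail, 38 mm above the bench. z is up
- clip_taken1_top (a point): centre of the upper rim of a short wide socket seated on the rail, 66 mm above the bench. z is up
- clip_taken2_top (a point): centre of the upper rim of another socket seated on the rail, 66 mm above the bench. z is up
- clip_taken3_top (a point): centre of the upper rim of the third socket seated on the rail, 66 mm above the bench. z is up
There are look-alikes about, which are no part of the job. What is shaped like the part that bears short_socket_top but red is not meant.

How it is judged:
On the way, in this order (a step that is already met when the one before it is completed fails the run):
1. point at the loose short wide socket and stay (horizontal distance between the grasp point and short_socket_top below 0.025 m and z of the grasp point in the frame of short_socket_top between 0.012 and 0.1 m), for 1.5 s.
2. point at the empty clip and stay (horizontal distance between the grasp point and clip_empty_top below 0.025 m and z of the grasp point in the frame of clip_empty_top between 0.012 and 0.1 m), for 1.5 s.
At the end, for the whole second after the job is handed in: The point between the finger pads is still within 25 mm sideways of the empty clip's post and 12 to 100 mm above its top; the three loose sockets stand where they stood (within 6 mm) (all of step 2 and distance of each of short_socket_top, deep_socket_top, narrow_socket_top from where it was at the start of the episode below 0.006 m); the robot touches nothing.
It fails at once if the robot touches something (contact force between any of the arm, the fingers and anything else above 1 N).
It fails at once if a loose socket is moved or lifted (not (distance of short_socket_top from where it was at the start of the episode below 0.006 m) or not (distance of deep_socket_top from where it was at the start of the episode below 0.006 m) or not (distance of narrow_socket_top from where it was at the start of the episode below 0.006 m)).
It fails at once if the fingertips come down close over a wrong socket ((horizontal distance between the grasp point and deep_socket_top below 0.018 m and z of the grasp point in the frame of deep_socket_top between -0.05 and 0.06 m) or (horizontal distance between the grasp point and narrow_socket_top below 0.018 m and z of the grasp point in the frame of narrow_socket_top between -0.05 and 0.06 m) or (horizontal distance between the grasp point and clip_taken1_top below 0.018 m and z of the grasp point in the frame of clip_taken1_top between -0.05 and 0.06 m) or (horizontal distance between the grasp point and clip_taken2_top below 0.018 m and z of the grasp point in the frame of clip_taken2_top between -0.05 and 0.06 m) or (horizontal distance between the grasp point and clip_taken3_top below 0.018 m and z of the grasp point in the frame of clip_taken3_top between -0.05 and 0.06 m)).
It also fails if it takes over 38 s, if anything falls off the work surface, if the arm or the gripper's body presses on something with over 40 N, if the wrist force passes 120 N, or if a joint passes its speed limit or range.

## Working session

There is one attempt and no reset: what is moved stays moved. The work goes in short steps, Python scripts to look and compute and a shell command to move; the robot and the scene stay as the last step left them, time stands still between calls to the robot, and variables do not carry over. Pictures are saved under pics/ and viewed, at most 10 in all, crops included, and the job is handed in when it is done.

```bash
mkdir -p pics
cat > h.py <<'E'
import numpy as np, cv2
from scipy.spatial.transform import Rotation as R
from plant import r
def ray(p,px,z):
    K=np.array(p["mtx"]);a=np.array(p["attitude"],float)
    M=R.from_quat(a).as_matrix() if a.size==4 else a.reshape(3,3)
    d=np.linalg.inv(K)@[px[0],px[1],1]; d=M@[d[0],-d[1],-d[2]]
    e=np.array(p["eye"]); return e+d*(z-e[2])/d[2]
E
python3 - <<'E'
from h import *
print(r.get_state())
Z=dict(short_socket_top=.05,deep_socket_top=.1,narrow_socket_top=.05,rail=0,clip_empty_top=.038,clip_taken1_top=.066)
for c in("top","scene"):
    p=r.read_camera(c); cv2.imwrite(f"pics/{c}.png",p["image"][:,:,::-1]); print(c,[k for k in p],p["eye"],p["attitude"])
    for n,z in Z.items():
        for d in r.pinpoint(p,n): print(n,np.round(d["point"]),round(d["conf"],2),ray(p,d["point"],z).round(3))
E
```

```text
{'t': 0.0, 'q': array([ 1.07387922e+00,  1.59079758e-01,  1.59824063e+00,  1.22957611e-05,
        1.38619203e+00, -2.10096032e-01]), 'joint_velocities': array([ 0.0003784 , -0.00202123,  0.00061902, -0.00246894,  0.00016226,
        0.00091998]), 'effort': array([-4.46490913e-04, -3.95990288e+01, -3.31435668e+01, -2.06558361e-04,
        8.11261794e-03,  4.13279395e-06]), 'tcp_pos': array([0.16239131, 0.55096502, 0.23029544]), 'orientation': array([ 1.42920523e-01,  9.89733703e-01, -8.98437189e-04, -3.37970573e-04]), 'force': array([ 0.03803342,  0.72853774, -0.00522073]), 'moment': array([-0.01681395, -0.0947228 ,  0.0257763 ]), 'grip_force': 0.0, 'gripper_width': 0.08553134909749721}
top ['image', 'mtx', 'eye', 'attitude', 'shot'] [0.38231832 0.23671987 0.92689579] [ 0.04089515 -0.03420559 -0.70260248  0.7095825 ]
short_socket_top [287. 319.] 0.88 [0.323 0.304 0.05 ]
short_socket_top [377. 260.] 0.81 [0.442 0.126 0.05 ]
deep_socket_top [309. 251.] 0.83 [0.454 0.26  0.1  ]
narrow_socket_top [262. 265.] 0.67 [0.43  0.355 0.05 ]
rail [332. 187.] 0.93 [0.6   0.215 0.   ]
clip_empty_top [348. 184.] 0.89 [0.597 0.184 0.038]
clip_taken1_top [385. 174.] 0.77 [0.611 0.112 0.066]
scene ['image', 'mtx', 'eye', 'attitude', 'shot'] [-0.19817748  0.6127926   0.45411165] [-0.25994505  0.46943724  0.72926477 -0.42453521]
short_socket_top [372. 265.] 0.71 [0.435 0.137 0.05 ]
short_socket_top [320. 325.] 0.63 [0.322 0.304 0.05 ]
deep_socket_top [300. 248.] 0.72 [0.46  0.263 0.1  ]
deep_socket_top [234. 252.] 0.38 [0.494 0.358 0.1  ]
narrow_socket_top [254. 300.] 0.61 [0.427 0.356 0.05 ]
clip_empty_top [298. 243.] 0.4 [0.594 0.195 0.038]
clip_taken1_top [331. 220.] 0.65 [0.606 0.116 0.066]
```

View pics/top.png

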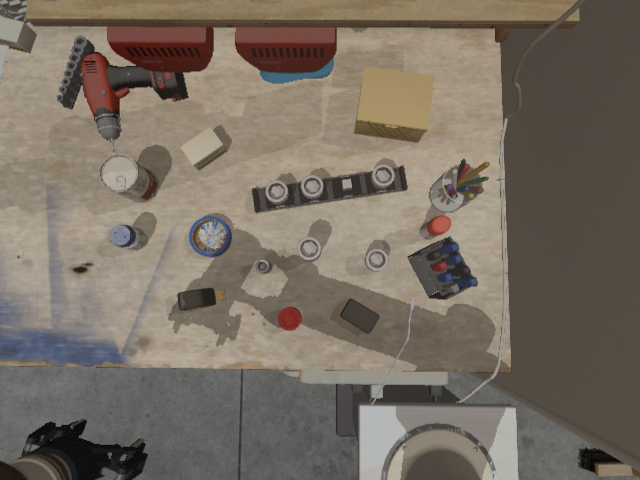

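View pics/scene.png

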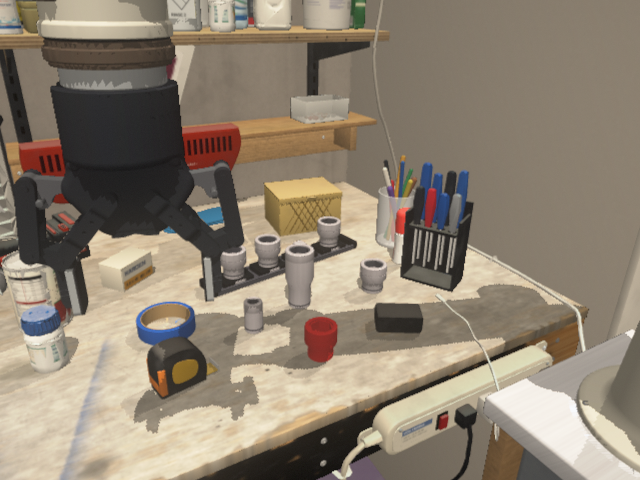

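Top view: red look-alike at (290,318), tall socket at (309,248), narrow one at (263,266), wanted short socket at (377,259). The empty clip is at (347,184), third along the rail. The two cameras disagree by about 1 cm, so I'll check with enlarged crops.

Run:
```python
from h import *
a=cv2.imread("pics/top.png")[150:290,250:420]; b=cv2.imread("pics/scene.png")[200:300,270:400]
a=cv2.resize(a,None,fx=4,fy=4,interpolation=2)[:560,:]; b=cv2.resize(b,None,fx=6,fy=6,interpolation=2)
cv2.imwrite("pics/ca.png",a);cv2.imwrite("pics/cb.png",b)
p=r.read_camera("top");print(p["mtx"])
for n in("clip_taken1_top","short_socket_top","clip_empty_top"):
  for d in r.boxes_of(p,n): print(n,d["point"],d["conf"])
for n in("clip_taken1_top","clip_taken2_top","clip_taken3_top","short_socket_top","clip_empty_top"):
  for d in r.pinpoint(p,n): print(n,d["point"],d["conf"])
```

```text
[[440.62588843   0.         317.34202847]
 [  0.         440.62588843 242.20583821]
 [  0.           0.           1.        ]]
clip_taken1_top [381.8, 182.9] 0.65
short_socket_top [291.6, 317.8] 0.71
short_socket_top [380.1, 180.2] 0.7
short_socket_top [375.6, 260.9] 0.6
clip_empty_top [345.3, 189.3] 0.66
clip_taken1_top [384.2, 172.2] 0.67
clip_taken2_top [312.5, 184.5] 0.85
clip_taken3_top [275.7, 187.0] 0.83
clip_taken3_top [264.5, 264.9] 0.65
short_socket_top [287.7, 317.5] 0.98
short_socket_top [374.6, 257.5] 0.72
clip_empty_top [344.8, 183.1] 0.8
```

View pics/ca.png

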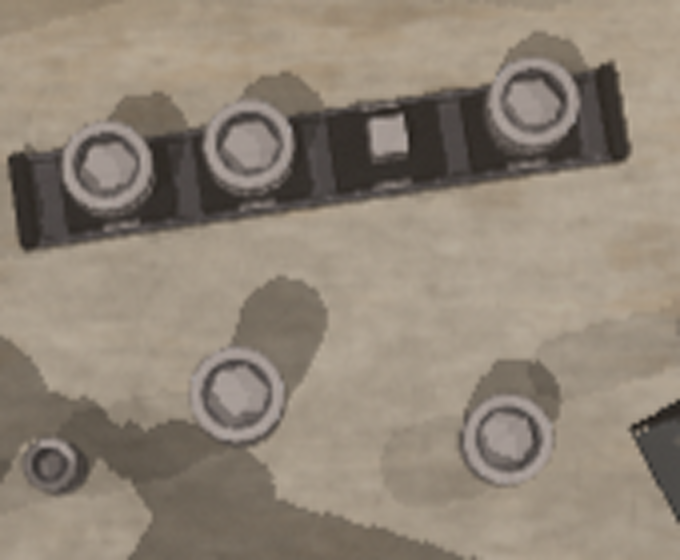

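View pics/cb.png

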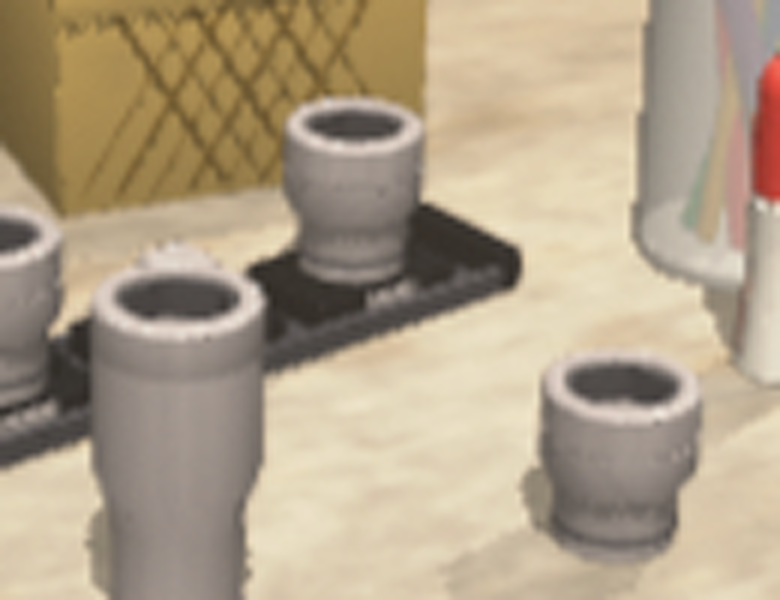

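```bash
cat > tgt.py <<'E'
from h import *
def go(goal):
    s=r.get_state(); Rm=R.from_quat(s["orientation"])
    yaw=Rm.as_euler("ZYX",degrees=True)
    print("t",round(s["t"],2),s["tcp_pos"].round(4),"rpy",yaw.round(2),"shift mm",(1000*Rm.inv().apply(np.array(goal)-s["tcp_pos"])).round(1))
E
python3 - <<'E'
from h import *
from tgt import go
for c,L in(("top",dict(short=(376.4,258.9,.05),post=(346.6,182.9,.038),t1=(382.9,175.1,.066),t2=(311.7,185.9,.066),t3=(276.3,191.1,.066),deep=(308.9,247.8,.1))),
 ("scene",dict(short=(373.1,263.8,.05),t1=(328.8,220.4,.066),deep=(299.3,249.3,.1),post=(299.3,242.3,.038)))):
    p=r.read_camera(c)
    P={k:ray(p,v[:2],v[2]) for k,v in L.items()}
    for k in P: print(c,k,P[k].round(4))
    if c=="top":
        print(np.linalg.norm(P["t2"]-P["t3"]),np.linalg.norm(P["t1"]-P["t2"]),"post pred",(P["t1"]+P["t2"])/2)
go([.44,.13,.235])
E
```

```text
top short [0.4435 0.1276 0.05  ]
top post [0.6003 0.1867 0.038 ]
top t1 [0.6099 0.116  0.066 ]
top t2 [0.5868 0.2578 0.066 ]
top t3 [0.5757 0.3281 0.066 ]
top deep [0.4597 0.2608 0.1   ]
0.07125231987347208 0.1436597085430711 post pred [0.59837718 0.18687035 0.066     ]
scene short [0.4384 0.133  0.05  ]
scene t1 [0.6055 0.1209 0.066 ]
scene deep [0.4549 0.2656 0.1   ]
scene post [0.5963 0.1905 0.038 ]
t 1.25 [0.1626 0.5515 0.2313] rpy [ 163.57    0.   -180.  ] shift mm [-385.2 -325.8   -3.7]
```

```bash
python3 -m handwheel '[[0,0,0,-26,-22,0,0],[0,0,0,-52,-44,0,0],[0,0,0,-78,-66,0,0],[0,0,0,-104,-88,0,0],[0,0,0,-130,-110,0,0]]'
python3 -m handwheel '[[0,0,0,-26,-22,0,0],[0,0,0,-52,-44,0,0],[0,0,0,-78,-66,0,0],[0,0,0,-104,-88,0,0],[0,0,0,-130,-110,0,0]]'
python3 -c "
from tgt import go
go([.442,.1295,.092])"
```

```text
t: 1.67
tcp_pos: [0.2568, 0.4079, 0.2314]
orientation: [0.143, 0.99, 0.0, 0.0]
force: [0.4, 0.0, -0.2]
gripper_width: 0.0255
grip_force: 0.0
t: 2.08
tcp_pos: [0.3505, 0.2655, 0.2316]
orientation: [0.143, 0.99, 0.0, 0.0]
force: [1.4, 0.1, 0.6]
gripper_width: 0.0003
grip_force: 0.0
t 2.08 [0.3505 0.2655 0.2316] rpy [1.6358e+02 4.0000e-02 1.7997e+02] shift mm [-126.2 -104.6  139.6]
```

```bash
python3 -m handwheel '[[0,0,0,-26,-22,0,0],[0,0,0,-52,-44,0,0],[0,0,0,-78,-66,0,0],[0,0,0,-104,-88,0,0],[0,0,0,-124,-103,0,0]]'
python3 -m handwheel '[[0,0,0,0,0,0,0],[0,0,0,0,0,0,0],[0,0,0,0,0,20,0],[0,0,0,0,0,40,0],[0,0,0,0,0,60,0]]'
python3 - <<'E'
from tgt import *
go([.442,.1295,.092])
p=r.read_camera("scene");cv2.imwrite("pics/s2.png",p["image"][:,:,::-1])
for d in r.pinpoint(p,"short_socket_top"): print(d["point"],ray(p,d["point"],.05).round(3))
p=r.read_camera("top");cv2.imwrite("pics/t2.png",p["image"][:,:,::-1])
E
```

```text
t: 2.5
tcp_pos: [0.4407, 0.1307, 0.2316]
orientation: [0.144, 0.99, -0.0, 0.001]
force: [0.3, 0.6, -0.4]
gripper_width: 0.0
grip_force: 0.0
t: 2.92
tcp_pos: [0.4392, 0.1342, 0.1709]
orientation: [0.142, 0.99, 0.0, 0.0]
force: [0.8, 0.2, 0.1]
gripper_width: -0.0004
grip_force: 0.0
t 2.92 [0.4392 0.1342 0.1709] rpy [1.6365e+02 5.0000e-02 1.7996e+02] shift mm [-3.9 -3.8 78.9]
[372.5, 262.8] [0.442 0.132 0.05 ]
[320.0, 325.1] [0.322 0.304 0.05 ]
```

View pics/s2.png

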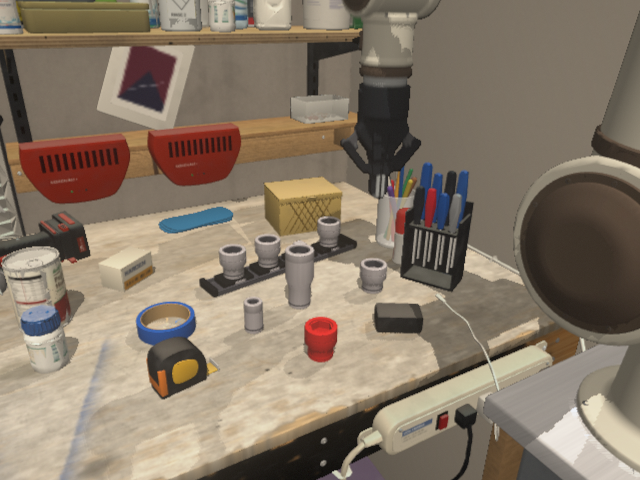

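The closed fingertips, at (382,190), hang above the short socket at (373,273) and clear of everything. Next I descend and stay.

```bash
python3 -m handwheel '[[0,0,0,-1,-1,20,0],[0,0,0,-2,-2,40,0],[0,0,0,-3,-3,60,0],[0,0,0,-4,-4,78,0],[0,0,0,-4,-4,78,0]]'
for i in 1 2 3 4 5; do python3 -m handwheel '[[0,0,0,0,0,0,0],[0,0,0,0,0,0,0],[0,0,0,0,0,0,0],[0,0,0,0,0,0,0],[0,0,0,0,0,0,0]]' | grep -E "^t|force"; done
python3 - <<'E'
from tgt import *
go([.442,.1295,.092]); go([.599,.188,.231])
p=r.read_camera("scene");cv2.imwrite("pics/s3.png",p["image"][:,:,::-1])
E
```

```text
t: 3.48
tcp_pos: [0.4405, 0.1285, 0.0916]
orientation: [0.143, 0.99, -0.0, -0.002]
force: [-1.3, -0.4, -0.6]
gripper_width: -0.0004
grip_force: 0.0
t: 3.9
tcp_pos: [0.4431, 0.1282, 0.0944]
force: [0.3, -0.9, -0.6]
grip_force: 0.0
t: 4.32
tcp_pos: [0.4423, 0.1281, 0.0933]
force: [0.9, 1.0, 0.3]
grip_force: 0.0
t: 4.73
tcp_pos: [0.4423, 0.1281, 0.0933]
force: [0.4, -0.1, 0.3]
grip_force: 0.0
t: 5.15
tcp_pos: [0.4423, 0.1281, 0.0933]
force: [-0.1, -0.6, 0.1]
grip_force: 0.0
t: 5.57
tcp_pos: [0.4423, 0.1281, 0.0933]
force: [-0.1, 0.3, -0.5]
grip_force: 0.0
t 5.57 [0.4423 0.1281 0.0933] rpy [ 163.57    0.   -180.  ] shift mm [0.7 1.2 1.3]
t 5.57 [0.4423 0.1281 0.0933] rpy [ 163.57    0.   -180.  ] shift mm [-133.3  101.8 -137.7]
```

View pics/s3.png

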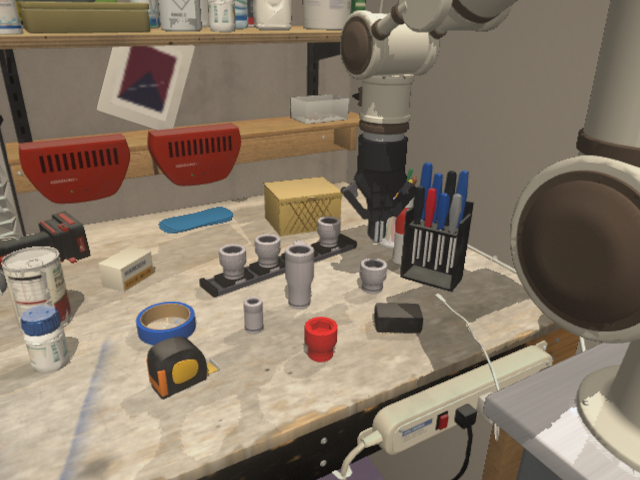

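The fingertips, at (379,241), are just above the socket mouth at (373,264), and stayed there over 2 s without contact. Now I rise, cross and descend partway.

```bash
python3 -m handwheel '[[0,0,0,0,0,-28,0],[0,0,0,0,0,-56,0],[0,0,0,0,0,-84,0],[0,0,0,0,0,-112,0],[0,0,0,0,0,-138,0]]' | head -2
python3 -m handwheel '[[0,0,0,-22,17,0,0],[0,0,0,-44,34,0,0],[0,0,0,-66,51,0,0],[0,0,0,-88,68,0,0],[0,0,0,-110,85,0,0]]'|head -2
python3 -m handwheel '[[0,0,0,-12,9,0,0],[0,0,0,-22,17,0,0],[0,0,0,-22,17,0,0],[0,0,0,-22,17,0,0],[0,0,0,-22,17,0,0]]'|head -2
python3 -m handwheel '[[0,0,0,0,0,20,0],[0,0,0,0,0,40,0],[0,0,0,0,0,60,0],[0,0,0,0,0,70,0],[0,0,0,0,0,70,0]]'|head -2
python3 - <<'E'
from tgt import *
go([.598,.189,.092])
p=r.read_camera("scene");cv2.imwrite("pics/s4.png",p["image"][:,:,::-1])
E
```

```text
t: 6.03
tcp_pos: [0.4423, 0.1281, 0.233]
t: 6.45
tcp_pos: [0.573, 0.1791, 0.2311]
t: 6.87
tcp_pos: [0.5971, 0.1884, 0.2311]
t: 7.28
tcp_pos: [0.5953, 0.1881, 0.1584]
t 7.28 [0.5953 0.1881 0.1584] rpy [ 163.56   -0.3  -179.87] shift mm [-2.7  1.7 66.4]
```

View pics/s4.png

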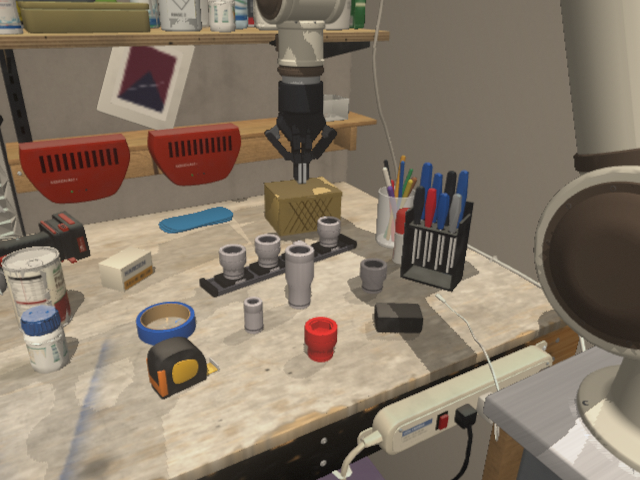

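The fingertips, at (301,182), are above the post at about (299,242), between the second and third rail sockets. Now the final descent and the stay.

```bash
python3 -m handwheel '[[0,0,0,0,0,16,0],[0,0,0,0,0,32,0],[0,0,0,-1,0,48,0],[0,0,0,-1,0,64,0],[0,0,0,-1,0,64,0]]'|head -2
for i in 1 2 3 4 5 6; do python3 -m handwheel '[[0,0,0,0,0,0,0],[0,0,0,0,0,0,0],[0,0,0,0,0,0,0],[0,0,0,0,0,0,0],[0,0,0,0,0,0,0]]' | head -2; done
python3 - <<'E'
from tgt import *
go([.598,.189,.092])
p=r.read_camera("scene");cv2.imwrite("pics/s5.png",p["image"][150:300,200:450,::-1].repeat(3,0).repeat(3,1))
E
```

```text
t: 7.75
tcp_pos: [0.5973, 0.1881, 0.0956]
t: 8.17
tcp_pos: [0.5994, 0.1884, 0.0985]
t: 8.58
tcp_pos: [0.5987, 0.1883, 0.0973]
t: 9.0
tcp_pos: [0.5987, 0.1883, 0.0973]
t: 9.42
tcp_pos: [0.5988, 0.1883, 0.0973]
t: 9.83
tcp_pos: [0.5987, 0.1883, 0.0973]
t: 10.25
tcp_pos: [0.5988, 0.1883, 0.0973]
t 10.25 [0.5988 0.1883 0.0973] rpy [163.57   0.   180.  ] shift mm [0.9 0.5 5.3]
```

View pics/s5.png

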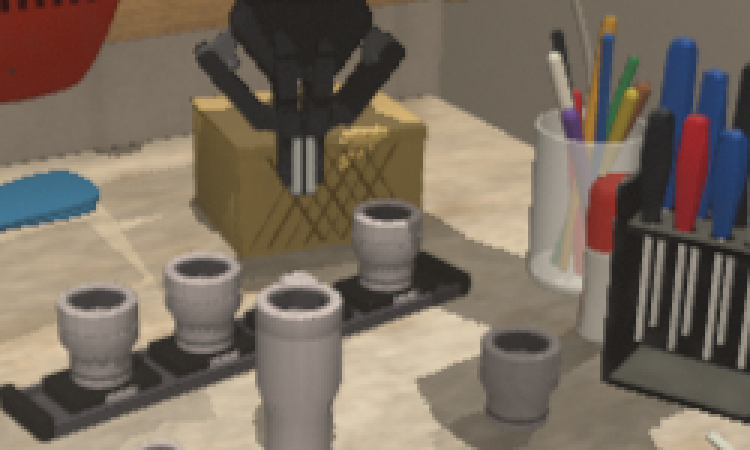

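The fingertips are above the bare post (just visible behind the tall socket), nothing is touched, and all sockets stand as before.

```bash
python3 -c "
from plant import r
print(r.close_job())"
```

```text
the job is handed in; nothing more can be done
None
```

I pointed at the loose short wide socket and then at the empty clip for about 2 s each, saw no sign of contact in the force readings or pictures, and handed the job in still pointing at the clip; the hand-in returned no verdict.

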